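# Load the flanged sauce barrel into the slotted dispenser base

### The job

Take the steel sauce barrel standing on the worktop, stand its foot flange on the open front floor of the dispenser base and slide it sideways into the slotted plate, flange under the plate. Keep sliding through the stiff sprung cheeks until the barrel is fully home against the back stop, pressing no harder on the stop than needed to feel it, then let go. Leave the can, the salt shaker and the sauce cup where they are.

Things in the scene. Friction and masses are not known exactly. Their poses are not given: they have to be found in the camera images.
- barrel: Loose closed steel cylinder with white cap, 0.3 kg, standing upright beside the base (side varies; swaps with the can). Origin: centre of underside; z up. Foot flange 56 mm across, z 0 to 6; body 40 mm across, z 6 to 96; cap 37 mm across, top z 108. Grip from above across the body, z 45 to 85, clear of the base's parts; held by fingers on its front and rear it cannot tip when pushed.
- dispenser_base: Fixed grey base on the worktop, 200 x 110 mm, 39 mm high. Origin: on its underside, on the centre line, 95 mm from the open front end; x is the slide-in direction (away from the robot, turned up to 0.35 rad), z up. Smooth floor at z 10 mm, open above from x -95 to -25 mm: stand the flange here, barrel axis at x -63 mm. Beyond that the slotted plate.
- back_stop: Rigid aluminium block with black thumb screw in the slot's rear, at a different depth each time; cannot move. Origin: on its flat front face, centre line, at floor height; axes as the base's. Face 24 mm wide, 8.5 to 22 mm above origin, top 29 mm. It meets the barrel's body, so a home barrel's axis is 20 mm before it; the push then climbs above the drag. Over 15 N on it is too hard.
- soda_can: Upright drinks can, 53 mm in diameter, 134 mm high, on the worktop beside the base, on the side where the barrel is not. Origin: centre of its underside. Leave it.
- salt_shaker: Upright salt shaker, 40 mm wide, 81 mm high, behind and to the right of the base. Origin: centre of its underside. Leave it.
- sauce_cup: Small black open sauce cup, 51 mm in diameter, 29 mm high, behind and to the left of the base. Origin: centre of its underside. Leave it.
- slot_mouth (a point): Centre of the slot's mouth in the steel plate, at the base's x -25, y 0, z 18 mm (underside of plate); axes as the base's. The plate spans z 18 to 24 mm from here to the base's rear end; beneath it the flange runs in a space 8 mm high, 62 mm wide. The slot for the body runs along x on the centre line, 44 mm wide, flared to 68 mm over its first 20 mm.
- cheeks (a point): Midpoint between two white sprung cheeks on the plate, at the base's x 45, y 0, z 31 mm. Parallel from base x 22 to 68 mm, 35 mm apart, slanted lead-ins from x 1; each gives outwards up to 6 mm against a 6 to 8 N spring. They rub on the body with a steady drag of some 6 to 16 N, different each time (a yielding arm lags behind by mm), hold the barrel where left, do not draw it in.
Not all that is in view belongs to the job. Leave any blue, purple or yellow look-alike of the barrel alone.

How it is judged:
By the outcome, as a careful person would: the job done as asked, in the order asked, and still so for the second after the job is handed in, with the robot touching nothing.
It also fails if it takes over 67 s, if anything falls off the work surface, if the arm or the gripper's body presses on something with over 40 N, if the wrist force passes 120 N, or if a joint passes its speed limit or range.

### The arm

A 6-joint arm with a two-finger parallel gripper is mounted at the origin on a cart in front of the work surface, level with it; the furniture and walls round the work are solid. World frame = base frame: x ahead of the robot, y to its left, z up, the work surface at z = 0. Lengths are in m, angles in rad, forces in N, time in s.
With the tool pointing down it reaches from about 0.25 to 0.775 m from the base axis. Payload 4 kg.
Tool frame: the origin (TCP) lies at the very end of the fingers, on their centre line; the grasp point (between the pads) lies 19 mm behind it; z points along the fingers, y is the line along which they close (so a half turn about z gives the same grasp; the last joint's range is limited). The gripper opens to 94 mm and grips with 3 to 60 N. Pads are 16 mm wide; open, the fingers measure 119 mm over their backs; the gripper's body (75 mm by 177 mm) begins 78 mm behind the grasp point.
Start: joints at [-1.305, 0.087, 1.371, -0, 1.684, -0.103], TCP at [0.198, -0.513, 0.206] pointing down, gripper open.
Joint ranges: [-3.1, 3.1], [-0.76, 2.03], [0.27, 2.55], [-1.08, 4.22], [0.17, 2.65], [-2.57, 2.57]. Speed limits (rad/s): [2.79, 2.79, 3.14, 3.14, 3.14, 3.14].

### API

Orientations are given as a unit quaternion [w, x, y, z].
In Python, from cell import manip gives the robot as it stands. Calls block until the motion is done:
- manip.move_pose(position, orientation): joint-space move of the TCP to a pose.
- manip.servo_line(position, attitude=None, rate=0.15, f_stop=None): straight line of the TCP; attitude=None keeps the orientation; rate is the mean speed in m/s. With f_stop (N) it stops when the force on the tool has changed by that much, and returns True; else False.
- manip.move_j(angles): joint-space move.
- manip.gripper_to(opening, f_grip=None): opening from 0.0 (shut) to 1.0 (fully open); f_grip is the grip in N (None keeps the last); returns when the fingers have stopped.
- manip.wait(seconds).
- manip.ik(position, orientation): joint angles nearest the present ones, or None.
- manip.get_image(name): name is "scene" or "top"; returns a dict with "color" (400x640x3 uint8, red, green, blue), "fov_y" (degrees; the focal length in pixels is half the picture's height over the tangent of half this angle, whatever the lens; pixels are square), "cx", "cy" (the principal point, pixels), "eye" and "attitude" of the camera in the world. Camera axes: x right, y down, z forward; pixel columns grow to the right and rows downward; lengths in m; the calibration is good to about 2 mm. A picture is of the moment at which its call begins. There is no depth.
A pose or a line that the arm cannot do raises manip.MotionError and nothing moves.
- manip.finish_job(): hands the job in; it is judged then, once.
Readings, each from a call of its own:
- manip.current_time_s(): time.
- manip.current_joints(): joint angles.
- manip.current_joint_velocities(): joint speeds.
- manip.current_joint_efforts(): joint torques, N m.
- manip.current_tcp_pos(): TCP position.
- manip.current_eef_rot(): TCP orientation.
- manip.current_wrist_force(): force on the tool from outside, world axes, zero at the start.
- manip.current_torque(): the same for the moment, N m.
- manip.current_width(): opening from 0.0 (shut) to 1.0 (fully open).
- manip.current_grasp_force(): force on a finger pad.
Only numpy, scipy, OpenCV 4.12 (cv2) and the standard library are available. Lean on these libraries where they do the work, as an engineer would, in place of code of your own. Each camera call takes 0.05 s, during which the arm holds its last target. There are 200 camera calls.

## Working session

There is one attempt and no reset: what is moved stays moved. The work goes in short steps, each a Python script; the robot and the scene stay as the last script left them, time stands still between calls to the robot, and variables do not carry over. Pictures are saved under pics/ and viewed, at most 10 in all, crops included, and the job is handed in when it is done.

```bash
mkdir -p pics; ls
python3 - <<'E'
from cell import manip
import cv2,numpy as np,pickle
d={}
for n in("scene","top"):
    i=manip.get_image(n); d[n]=i
    cv2.imwrite(f"pics/{n}0.png",i["color"][:,:,::-1])
    print(n,{k:v for k,v in i.items() if k!="color"})
pickle.dump(d,open("im0.pkl","wb"))
print(manip.current_time_s(),manip.current_eef_rot())
E
```

```text
pics
scene {'fov_y': 50.25746225454623, 'cx': 321.54284288909446, 'cy': 208.56137306435883, 'eye': array([0.10691307, 0.76726428, 0.55129243]), 'attitude': array([ 0.12831446, -0.2104167 ,  0.83422828, -0.49327821])}
top {'fov_y': 51.12911286253971, 'cx': 317.6578861056457, 'cy': 205.58870079773075, 'eye': array([ 0.35705673, -0.01228732,  1.05101045]), 'attitude': array([ 0.07632882, -0.69255023,  0.7144795 , -0.06377416])}
0.1 [-9.79074172e-04  9.83049966e-01  1.83335207e-01 -8.59965702e-05]
```

View pics/scene0.png

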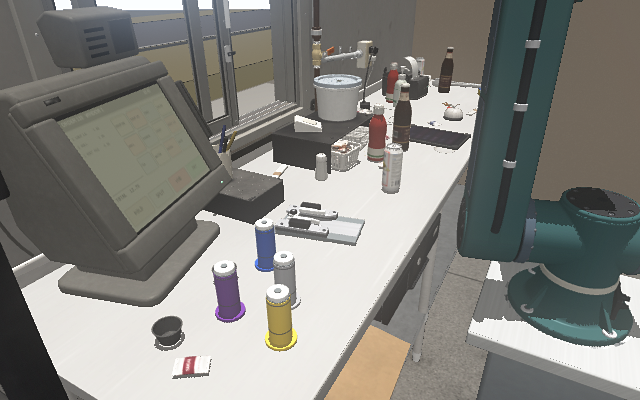

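View pics/top0.png

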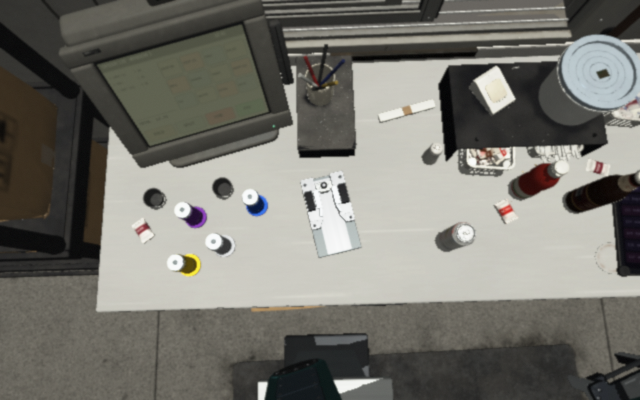

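The top view shows the base at about (331,215), with its open front towards the robot at (338,250). Candidates for the barrel:

| Candidate | Top pixel | Scene pixel |
|---|---|---|
| Steel/grey | (220,244) | (285,280) |
| Purple | (190,214) | (228,290) |
| Blue | (254,202) | (265,245) |
| Yellow | (183,264) | (279,317) |
| Soda can | (457,236) | (392,168) |

I choose the grey one with the white cap and will check it in a crop.

Run:
```python
import cv2,numpy as np,pickle
d=pickle.load(open("im0.pkl","rb"))
t=d["top"]["color"][:,:,::-1]; s=d["scene"]["color"][:,:,::-1]
a=cv2.resize(t[165:265,290:370],None,fx=5,fy=5,interpolation=cv2.INTER_CUBIC) #500x400
b=cv2.resize(t[185:285,165:265],None,fx=4,fy=4,interpolation=cv2.INTER_CUBIC)[:300]
c=cv2.resize(s[195:260,260:375],None,fx=3.4,fy=3.4,interpolation=cv2.INTER_CUBIC)
W=np.zeros((600,800,3),np.uint8); W[:500,:400]=a; W[:300,400:]=b; W[300:300+c.shape[0],400:400+c.shape[1]]=c[:, :400]
cv2.imwrite("pics/crop1.png",W)
```

```text
(no output)
```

View pics/crop1.png

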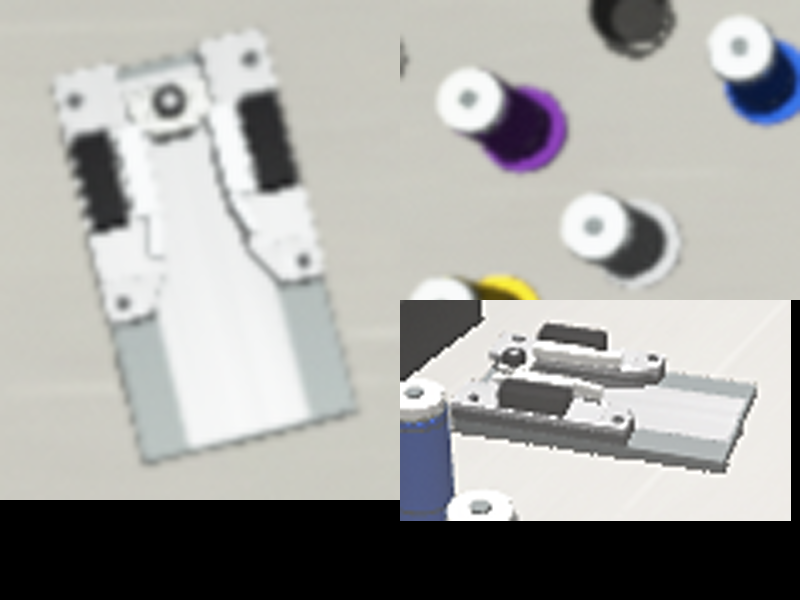

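The crop confirms it: grey body, white cap and pale flange, with the cap at top px (213.3,241.5). The base corners, plate front edges and thumb screw (324,185) are also clear. Next, the positions.

```bash
cat > h.py <<'E'
import numpy as np,cv2
from scipy.spatial.transform import Rotation as R
def ray(im,px):
    q=im["attitude"]; f=200/np.tan(np.radians(im["fov_y"]/2))
    v=np.array([(px[0]-im["cx"])/f,(px[1]-im["cy"])/f,1])
    return R.from_quat(q,scalar_first=True).apply(v)
def on(im,px,z):
    v=ray(im,px); return im["eye"]+v*(z-im["eye"][2])/v[2]
def blobs(im,box,lo):  # white blobs centroid: box x0,y0,x1,y1
    x0,y0,x1,y1=box; c=im["color"][y0:y1,x0:x1]
    m=(c.min(2)>lo).astype(np.uint8)
    n,l,s,ce=cv2.connectedComponentsWithStats(m)
    return [(s[i][4],ce[i]+[x0,y0],s[i][:4]) for i in range(1,n) if s[i][4]>30]
E
python3 - <<'E'
from h import *; import pickle
d=pickle.load(open("im0.pkl","rb")); t=d["top"]; s=d["scene"]
print(blobs(t,(200,228,240,262),232)); print(blobs(s,(270,245,300,310),225))
for n,p,z in [("cap",(213.3,241.5),.108),("FL",(319.4,257.6),.01),("FR",(361.4,247),.01),("RL",(300.4,180.6),.024),("RR",(344.4,171),.024),("PL",(312.4,229.4),.024),("PR",(355,220),.024),("screw",(324,185),.045),("stopface",(325.6,192.3),.039)]: print(n,on(t,p,z).round(4))
# scene: crop3 scale 3.4 offset 260,195
for n,p,z in [("sFR",(260+355/3.4,195+83/3.4),.01),("sFL",(260+325/3.4,195+163/3.4),.01),("sPL",(260+232/3.4,195+118/3.4),.024),("sPR",(260+263/3.4,195+60/3.4),.024),("scap",(284.7,257.5),.108)]: print(n,on(s,p,z).round(4))
# flange+body silhouette in top: grayish differences
c=t["color"]; print(c[240:246,218:240:2].tolist()[2], c[255,235])
E
```

```text
[(np.int32(153), array([212.90196078, 240.88235294]), array([ 6,  6, 15, 15], dtype=int32))]
[(np.int32(547), array([290.39488117, 261.8976234 ]), array([ 4,  0, 26, 62], dtype=int32)), (np.int32(252), array([276.84920635, 288.39285714]), array([ 0, 26, 19, 28], dtype=int32))]
cap [0.4716 0.2414 0.108 ]
FL [0.4352 0.0027 0.01  ]
FR [ 0.4582 -0.1024  0.01  ]
RL [0.63   0.0449 0.024 ]
RR [ 0.6514 -0.0676  0.024 ]
PL [0.5042 0.0178 0.024 ]
PR [ 0.5243 -0.0887  0.024 ]
screw [ 0.6112 -0.0145  0.045 ]
stopface [ 0.5939 -0.0179  0.039 ]
sFR [ 0.4592 -0.0997  0.01  ]
sFL [0.4341 0.0089 0.01  ]
sPL [0.5061 0.0071 0.024 ]
sPR [ 0.5241 -0.0766  0.024 ]
scap [0.4672 0.2488 0.108 ]
[[249, 250, 251], [240, 242, 242], [124, 128, 127], [57, 57, 57], [57, 57, 57], [59, 59, 60], [122, 124, 124], [223, 226, 225], [187, 189, 186], [201, 200, 191], [203, 202, 193]] [201 200 192]
```

```bash
cat > m.py <<'E'
from h import *; import pickle
d=pickle.load(open("im0.pkl","rb")); t=d["top"]; s=d["scene"]
def edge(im,a,b,half=4,n=40,m=.12):
    g=cv2.GaussianBlur(cv2.cvtColor(im["color"],cv2.COLOR_RGB2GRAY),(0,0),.8).astype(np.float32)
    a,b=np.array(a,float),np.array(b,float); u=(b-a)/np.linalg.norm(b-a); nn=np.array([-u[1],u[0]])
    o=np.arange(-half,half+.01,.25); P=[]
    for k in np.linspace(m,1-m,n):
        q=a+k*(b-a)+o[:,None]*nn
        v=cv2.remap(g,q[:,0].astype(np.float32)[None],q[:,1].astype(np.float32)[None],cv2.INTER_LINEAR)[0]
        w=np.abs(np.gradient(v)); i=w.argmax()
        if w[i]>1: P.append(q[i])
    return np.array(P,np.float32)
def line(P):
    l=cv2.fitLine(P,cv2.DIST_HUBER,0,.01,.01).ravel(); n=np.array([-l[1],l[0]]); r=(P-l[2:])@n
    return l,r
if __name__=="__main__":
    P=edge(t,(105,308),(600,297),6,60,0); l,r=line(P); print("front edge resid",r[::4].round(1))
    C=dict(FL=(319.4,257.6),FR=(361.4,247),RL=(300.4,180.6),RR=(344.4,171),PL=(312.4,229.4),PR=(355,220))
    for a,b,z in [("FL","FR",.01),("PL","PR",.024),("RL","RR",.024),("RL","PL",.024),("RR","PR",.024),("PL","FL",.01),("PR","FR",.01)]:
        P=edge(t,C[a],C[b],2.5,40); l,r=line(P)
        e=[on(t,l[2:]+((np.array(C[k])-l[2:])@l[:2])*l[:2],z)[:2] for k in(a,b)]; v=e[1]-e[0]
        yaw=np.arctan2(v[1],v[0]); print(a,b,len(P),np.abs(r).mean().round(2),np.round(e,4).tolist(),"yaw",round((yaw+np.pi/4)%(np.pi/2)-np.pi/4,4))
    for im,p,z in [(t,(213.1,241.1),.108),(t,(224,245.7),.006)]: print(on(im,p,z))
E
python3 m.py
```

```text
front edge resid [ 0.8  0.2  0.2  0.1  0.4 -0.7  2.  -0.  -0.1 -0.1  0.1 -0.2 -0.2 -0.3
 -0. ]
FL FR 40 0.57 [[0.4393, 0.0036], [0.4603, -0.102]] yaw 0.1964
PL PR 16 0.54 [[0.5063, 0.0182], [0.5278, -0.088]] yaw 0.1996
RL RR 40 1.57 [[0.6261, 0.0441], [0.648, -0.0682]] yaw 0.1931
RL PL 40 0.39 [[0.6299, 0.0453], [0.5041, 0.018]] yaw 0.2142
RR PR 39 0.29 [[0.6499, -0.0612], [0.524, -0.0876]] yaw 0.2063
PL FL 40 0.26 [[0.5051, 0.0231], [0.4342, 0.0072]] yaw 0.2211
PR FR 40 0.2 [[0.5268, -0.0906], [0.4584, -0.1037]] yaw 0.1882
[0.47254122 0.2418617  0.108     ]
[0.47255799 0.24158363 0.006     ]
```

```bash
cat >> h.py <<'E'
YAW=.204; O=np.array([.5383,-.0294]); D=np.array([np.cos(YAW),np.sin(YAW)]); N=np.array([-D[1],D[0]])
def quat(yaw,flip=False):
    c,s=np.cos(yaw),np.sin(yaw); k=-1 if flip else 1
    M=np.array([[-s*k,c*k,0],[c*k,s*k,0],[0,0,-1]]).T
    return R.from_matrix(M).as_quat(scalar_first=True)
def b2w(x,y,z): return [*(O+D*x+N*y),z]
E
python3 - <<'E'
from h import *; import pickle; from cell import manip
t=pickle.load(open("im0.pkl","rb"))["top"]
for n,p in dict(purple=(182.5,210),blue=(249.7,196.5),yellow=(175,259.5)).items():
    w=on(t,p,.108)[:2]-[.4725,.2418]; print(n,w.round(3),"along D,N",(w@D).round(3),(w@N).round(3))
for f in (0,1):
    print(f,[np.round(manip.ik(p,quat(YAW,f)),2).tolist() for p in ([.4725,.2418,.2],[.4725,.2418,.051],b2w(-63,0,61) if 0 else b2w(-.063,0,.061),b2w(.06,0,.061),b2w(-.063,0,.2))])
E
```

```text
purple [0.074 0.073] along D,N 0.088 0.056
blue [ 0.101 -0.083] along D,N 0.082 -0.102
yellow [-0.039  0.086] along D,N -0.021 0.092
0 [[0.37, 0.05, 1.43, -0.0, 1.67, 0.16], [0.37, 0.13, 1.64, -0.0, 1.37, 0.16], [-0.21, 0.0, 1.75, -0.0, 1.39, -0.41], [-0.12, 0.26, 1.46, -0.0, 1.42, -0.33], [-0.21, -0.07, 1.54, -0.0, 1.67, -0.41]]Traceback (most recent call last):
  File "<stdin>", line 6, in <module>
    return _wrapfunc(a, 'round', decimals=decimals, out=out)
    return _wrapit(obj, method, *args, **kwds)
    result = getattr(arr, method)(*args, **kwds)
TypeError: unsupported operand type(s) for *: 'NoneType' and 'float'
```

Run:
```python
from h import *; from cell import manip
q=quat(YAW); b=[.4725,.2418]
manip.move_pose([*b,.21],q); manip.gripper_to(.7)
print(manip.servo_line([*b,.049],rate=.1,f_stop=6), manip.current_tcp_pos())
manip.gripper_to(0,f_grip=35)
print("w",manip.current_width(),manip.current_grasp_force(),manip.current_wrist_force(),manip.current_tcp_pos())
manip.servo_line([*b,.19],rate=.12)
p=b2w(-.063,0,.19); manip.servo_line(p,attitude=q,rate=.15)
manip.servo_line(b2w(-.063,0,.075),rate=.08,f_stop=8)
print("w",manip.current_width(),manip.current_wrist_force(),manip.current_tcp_pos(),manip.current_time_s())
import pickle
d={n:manip.get_image(n) for n in("top","scene")}; pickle.dump(d,open("im1.pkl","wb"))
a=cv2.resize(d["top"]["color"][160:270,280:380,::-1],None,fx=4,fy=4,interpolation=cv2.INTER_CUBIC)
c=cv2.resize(d["scene"]["color"][150:260,260:380,::-1],None,fx=3.3,fy=3.3,interpolation=cv2.INTER_CUBIC)
W=np.zeros((440,800,3),np.uint8); W[:,:400]=a; W[:c.shape[0],400:400+c.shape[1]]=c; cv2.imwrite("pics/held1.png",W)
```

```text
False [0.47305373 0.24201285 0.0497947 ]
w 0.42125779422801246 34.97183918952942 [ 2.24789679 -0.51366887  0.42838418] [0.47335259 0.24202129 0.04947014]
w 0.42208165533455505 [ 0.09070953 -0.0822652  -2.75527428] [ 0.47712993 -0.04228033  0.07568285] 10.7917
```

View pics/held1.png

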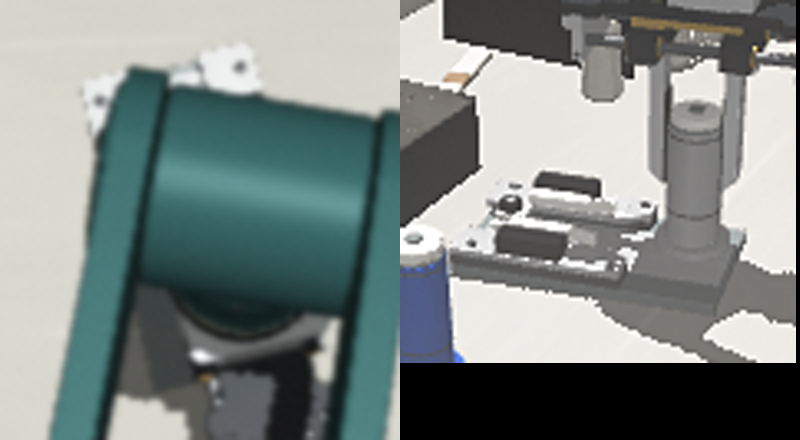

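The barrel is held upright over the front floor, with its cap at scene px (350,182), and nothing else has moved. Now I'll check the lateral offset, lower it, and start sliding with force logging.

Run:
```python
from h import *; from cell import manip; import pickle
s=pickle.load(open("im1.pkl","rb"))["scene"]
tc=np.array(manip.current_tcp_pos())
# hole in cap / cap centre
e=on(s,(260+(695.5-400)/3.3,150+107/3.3),.1342)[:2]-tc[:2]; print("cap rel TCP D,N",(e@D).round(4),(e@N).round(4))
q=quat(YAW)
r=manip.servo_line(b2w(-.063,0,.0555),attitude=q,rate=.02,f_stop=2.5)
t=np.array(manip.current_tcp_pos()); print("floor",r,t,manip.current_wrist_force())
manip.servo_line(b2w(-.063,0,t[2]+.0004),attitude=q,rate=.02)
F0=np.array(manip.current_wrist_force()); print(F0,manip.current_tcp_pos())
for x in np.arange(-.055,-.004,.005):
    r=manip.servo_line(b2w(x,0,t[2]+.0004),attitude=q,rate=.03,f_stop=8)
    F=np.array(manip.current_wrist_force())-F0; p=np.array(manip.current_tcp_pos()); e=p[:2]-O
    print(round(x,3),r,"pos",(e@D).round(4),(e@N).round(4),p[2].round(4),"F",(F[:2]@D).round(1),(F[:2]@N).round(1),F[2].round(1))
    if r: break
print(manip.current_time_s())
```

```text
cap rel TCP D,N -0.0007 0.0027
floor True [ 0.47662689 -0.04211659  0.05923031] [1.01220875 0.00966565 3.71297062]
[-0.27746293  0.23517021 -0.83563241] [ 0.47628277 -0.04207426  0.05924633]
-0.055 False pos -0.0548 0.0001 0.0593 F 1.1 -0.9 -2.1
-0.05 False pos -0.05 0.0001 0.0593 F 0.4 -1.2 -1.5
-0.045 False pos -0.0448 -0.0 0.0596 F 0.3 -0.5 -2.4
-0.04 False pos -0.0398 0.0 0.0597 F -0.5 -0.8 -2.2
-0.035 False pos -0.0348 -0.0 0.0597 F 0.1 -0.5 -2.0
-0.03 False pos -0.0298 -0.0 0.0596 F 0.0 -0.4 -2.7
-0.025 False pos -0.0249 -0.0 0.0596 F -0.3 -0.3 -2.1
-0.02 False pos -0.0198 -0.0 0.0596 F 0.4 -0.1 -1.8
-0.015 False pos -0.0148 0.0 0.0596 F -0.5 0.0 -2.2
-0.01 False pos -0.0098 -0.0 0.0596 F 0.4 0.1 -1.5
-0.005 False pos -0.0048 -0.0 0.0596 F 0.3 0.0 -2.4
15.5
```

No side force and the flange is well under the plate. On through the cheeks.

```bash
cat >> h.py <<'E'
def step(manip,x,z,f,F0=np.array([-.28,.24,-.84])):
    r=manip.servo_line(b2w(x,0,z),attitude=quat(YAW),rate=.015,f_stop=f)
    F=np.array(manip.current_wrist_force())-F0; p=np.array(manip.current_tcp_pos()); e=p[:2]-O
    print(round(x,4),r,"pos",(e@D).round(4),(e@N).round(4),p[2].round(4),"F",(F[:2]@D).round(1),(F[:2]@N).round(1),F[2].round(1))
    return -(F[:2]@D),e@D
E
python3 - <<'E'
from h import *; from cell import manip
for x in np.arange(-.002,.0265,.002):
    f,_=step(manip,x,.0596,12)
    if f>26: break
print(manip.current_time_s(),manip.current_width())
E
```

```text
-0.002 False pos -0.002 0.0 0.0596 F 0.1 -0.3 -2.5
0.0 False pos 0.0001 -0.0 0.0596 F 0.5 -1.2 -2.5
0.002 False pos 0.0021 -0.0 0.0596 F 0.5 0.4 -2.0
0.004 False pos 0.0041 -0.0 0.0596 F 1.2 0.4 -2.3
0.006 False pos 0.0061 0.0 0.0596 F 0.3 -0.7 -1.8
0.008 False pos 0.0081 0.0 0.0596 F -0.4 -0.2 -2.7
0.01 False pos 0.0101 0.0 0.0596 F 0.6 -1.4 -3.1
0.012 False pos 0.0119 -0.0003 0.0595 F -0.2 -1.7 -2.3
0.014 False pos 0.0131 -0.0005 0.0593 F -2.3 -3.1 -2.9
0.016 False pos 0.0134 -0.0005 0.0594 F -7.7 -2.5 2.2
0.018 False pos 0.0137 -0.0005 0.0595 F -12.8 -3.5 5.4
0.02 False pos 0.014 -0.0004 0.0595 F -15.7 -2.5 8.3
0.022 False pos 0.0149 -0.0003 0.0596 F -18.8 -3.6 10.5
0.024 False pos 0.016 -0.0002 0.0597 F -21.1 -2.7 11.6
0.026 False pos 0.0174 -0.0 0.0597 F -23.2 -1.8 12.8
19.8167 0.42329841269878987
```

Run:
```python
from h import *; from cell import manip
x=.026; last=0
while x<.045:
    x+=.0015
    f,e=step(manip,x,.0596,10)
    if f>34 or e>.026: break
print(manip.current_time_s(),manip.current_width())
```

```text
0.0275 False pos 0.0184 0.0 0.0597 F -22.6 -3.0 13.6
0.029 False pos 0.0197 0.0001 0.0597 F -23.9 -1.2 14.4
0.0305 False pos 0.0213 0.0001 0.0597 F -23.6 -2.1 14.0
0.032 False pos 0.0242 0.0001 0.0597 F -18.7 -1.4 10.1
0.0335 False pos 0.0274 0.0002 0.0596 F -16.2 -2.2 7.4
21.0667 0.42036134913960654
```

Run:
```python
from h import *; from cell import manip
x=.0335; H=[]
while x<.075:
    x+=.0007
    H.append(step(manip,x,.0596,None))
    if len(H)>4:
        pl=np.median([h[0] for h in H[:-3]])
        if H[-1][0]>pl+4 and H[-1][1]-H[-3][1]<.0006: print("STOP",pl); break
        if H[-1][0]>pl+7: print("force",pl); break
print(x,manip.current_time_s(),manip.current_width())
```

```text
0.0342 False pos 0.0283 0.0002 0.0595 F -15.6 -0.7 7.6
0.0349 False pos 0.0292 0.0002 0.0595 F -15.1 -2.7 7.6
0.0356 False pos 0.03 0.0002 0.0595 F -14.8 -1.6 6.8
0.0363 False pos 0.0307 0.0002 0.0595 F -14.8 -0.7 7.2
0.037 False pos 0.0313 0.0002 0.0595 F -14.3 -1.0 7.8
0.0377 False pos 0.032 0.0002 0.0595 F -15.9 -1.8 7.7
0.0384 False pos 0.0328 0.0002 0.0595 F -15.6 -0.7 7.9
0.0391 False pos 0.0335 0.0002 0.0595 F -15.2 -0.6 8.0
0.0398 False pos 0.0342 0.0002 0.0596 F -14.1 -0.9 7.6
0.0405 False pos 0.035 0.0002 0.0595 F -15.5 -1.8 6.6
0.0412 False pos 0.0356 0.0002 0.0595 F -13.0 -1.5 6.7
0.0419 False pos 0.0364 0.0002 0.0595 F -14.1 -1.6 7.8
0.0426 False pos 0.0371 0.0002 0.0596 F -14.1 -2.0 6.6
0.0433 False pos 0.0377 0.0002 0.0595 F -14.5 -1.7 7.1
0.044 False pos 0.0385 0.0002 0.0595 F -13.8 -1.2 7.0
0.0447 False pos 0.0391 0.0002 0.0596 F -15.1 -1.9 6.3
0.0454 False pos 0.0399 0.0002 0.0596 F -14.4 -2.1 7.4
0.0461 False pos 0.0406 0.0002 0.0595 F -14.7 -1.9 7.4
0.0468 False pos 0.0413 0.0002 0.0595 F -14.2 -1.7 7.6
0.0475 False pos 0.0419 0.0002 0.0595 F -14.2 -0.9 7.4
0.0482 False pos 0.0427 0.0002 0.0595 F -14.4 -1.2 7.2
0.0489 False pos 0.0434 0.0002 0.0595 F -15.6 -1.6 7.5
0.0496 False pos 0.0441 0.0001 0.0596 F -14.6 -1.1 7.6
0.0503 False pos 0.0448 0.0002 0.0595 F -15.5 -2.2 7.6
0.051 False pos 0.0455 0.0002 0.0595 F -15.3 -1.5 6.4
0.0517 False pos 0.0455 0.0002 0.0596 F -16.1 -1.3 8.0
0.0524 False pos 0.0456 0.0002 0.0596 F -18.2 -1.6 10.1
0.0531 False pos 0.0457 0.0002 0.0596 F -18.7 -1.5 10.9
STOP 14.696175502729892
0.05309999999999998 28.0667 0.4149277355000469
```

The stop is felt at x = 45.5 mm, about 4 N above drag. Before letting go I'll check that the body, and not a finger on the screw, is what touches.

Run:
```python
from h import *; from cell import manip
s=manip.get_image("scene")
c=cv2.resize(s["color"][150:250,255:375,::-1],None,fx=6,fy=6,interpolation=cv2.INTER_CUBIC)
cv2.imwrite("pics/home1.png",c)
```

```text
(no output)
```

View pics/home1.png

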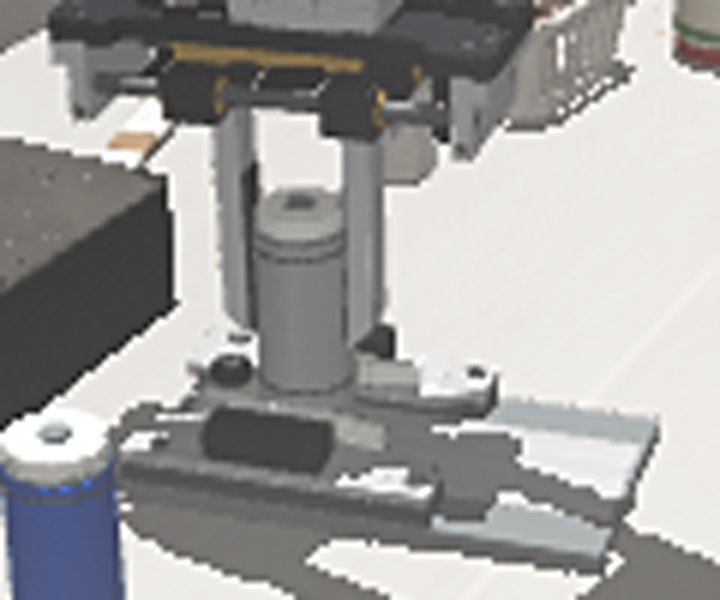

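The finger tip (crop 240,325) hangs clear above the thumb screw (230,357), and the barrel body stands against the stop block. Next I'll triangulate the screw height, unload the push, release and retreat.

Run:
```python
from h import *; from cell import manip; import pickle
d=pickle.load(open("im0.pkl","rb")); t,s=d["top"],d["scene"]
a,b=ray(t,(324,185)),ray(s,(293.2,211.5))
k=np.linalg.lstsq(np.c_[a,-b],s["eye"]-t["eye"],rcond=None)[0]
P=(t["eye"]+k[0]*a+s["eye"]+k[1]*b)/2; print("screw",P,"base x",(P[:2]-O)@D)
x=.0531; f=18.7
while f>2.5 and x>.044:
    x-=.001; f,e=step(manip,x,.0596,None)
manip.gripper_to(.62); print(manip.current_wrist_force(),manip.current_tcp_pos())
p=np.array(manip.current_tcp_pos()); p[2]=.2
manip.servo_line(p,rate=.1); manip.servo_line([.40,-.30,.30],rate=.25)
d={n:manip.get_image(n) for n in("top","scene")}; pickle.dump(d,open("im2.pkl","wb"))
W=np.zeros((500,800,3),np.uint8)
W[:,:400]=cv2.resize(d["top"]["color"][165:265,290:370,::-1],(400,500),interpolation=cv2.INTER_CUBIC)
W[:400,400:]=cv2.resize(d["scene"]["color"][150:260,260:370,::-1],(400,400),interpolation=cv2.INTER_CUBIC)
cv2.imwrite("pics/rel1.png",W); print(manip.current_time_s())
```

```text
screw [ 0.61487414 -0.0141149   0.03418434] base x 0.07808287666260655
0.0521 False pos 0.0456 0.0002 0.0596 F -16.2 -0.9 8.4
0.0511 False pos 0.0455 0.0002 0.0595 F -14.3 -1.6 6.4
0.0501 False pos 0.0454 0.0002 0.0595 F -12.7 -1.3 5.5
0.0491 False pos 0.0453 0.0002 0.0595 F -11.0 -1.4 4.3
0.0481 False pos 0.0452 0.0002 0.0595 F -8.2 -1.8 3.5
0.0471 False pos 0.0451 0.0002 0.0596 F -7.0 -1.5 1.4
0.0461 False pos 0.045 0.0002 0.0596 F -4.3 -1.0 0.2
0.0451 False pos 0.0449 0.0002 0.0596 F -3.0 -1.9 0.8
0.0441 False pos 0.0448 0.0002 0.0596 F -0.5 -0.5 -2.6
[0.4712783  0.25217138 1.03300946] [ 0.58181212 -0.02038651  0.05990699]
34.0667
```

View pics/rel1.png

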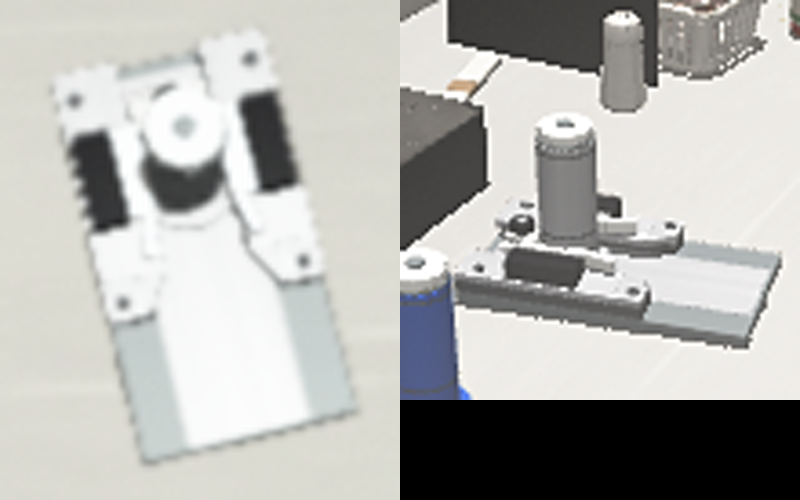

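The barrel stands upright and home against the stop (cap at top px (327,190)). The flange is under the plate, and the screw is only 34 mm high, so the finger at 59 mm can't have touched it. The gripper is away and the blue look-alike and shaker haven't moved. Handing in.

```bash
python3 -c "
from cell import manip
print(manip.finish_job())"
```

```text
the job is handed in; nothing more can be done
None
```

The job is handed in: the barrel went through the cheeks to the back stop, which I felt at about 4 N above the drag, and I then unloaded the push, let go and moved the arm clear at about 34 s of the 67 s allowed.

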